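# Throw the sprung toe clamp over onto the beech last

### The job

The pale beech-wood shoe last is to be worked on next. Push the red-handled sprung arm of its stand over, past its upright middle point, until it snaps down with its rubber pad fully home on the toe of the last, and let go of it. Leave the arm of the other stand, with the black last, standing open as it is.

Things in the scene. Friction and masses are not known exactly. Their poses are not given: they have to be found in the camera images.
- beech_stand: Fixed stand: pale beech shoe last (250 mm long, 90 wide, top 130 mm above the table at the heel, under 80 over the toe) on a green base plate 310 x 100 mm, with a sprung clamp arm. Origin: on the table straight below the arm's hinge, which is 45 mm up; z up, x towards toe and then heel of the last (the arm closes towards +x), y along the hinge. Toe tip at x 25 mm; 70 mm high stop post at x -38 mm.
- beech_clamp (a joint): Lean of the beech stand's arm, rad: 0 upright, -0.70 open stop (away from last), +0.90 closed stop (pad on toe). Steel bar 24 mm wide, 8 thick; red cross handle 60 mm long along the hinge, 18 thick, 125 mm from the hinge; rubber pad on the last side. The spring drives it away from upright to the stop it leans to: about 4 N at the handle to start, none at upright; past upright it snaps shut.
- black_stand: The same stand and arm, but carrying the black last; same origin and axes. To be left alone.
- black_clamp (a joint): Lean of the black stand's arm, same meaning as beech_clamp; open at about -0.70 and must stay open.

How it is judged:
By the outcome, as a careful person would: the job done as asked, in the order asked, and still so for the second after the job is handed in, with the robot touching nothing.
It also fails if it takes over 32 s, if anything falls off the work surface, if the arm or the gripper's body presses on something with over 40 N, if the wrist force passes 120 N, or if a joint passes its speed limit or range.

### The arm

A 6-joint arm with a two-finger parallel gripper is mounted at the origin on the work surface. World frame = base frame: x ahead of the robot, y to its left, z up, the work surface at z = 0. Lengths are in mm, angles in rad, forces in N, time in s.
With the tool pointing down it reaches from about 350 to 725 mm from the base axis. Payload 4.3 kg.
Tool frame: the origin (TCP) lies on the centre line of the jaws, within the pads' length; the fingertips stand 17 mm ahead of it and the grasp point (between the pads) lies 2 mm behind it; z points along the fingers, y is the direction in which the jaws open and shut (so a half turn about z gives the same grasp; the last joint's range is limited). The gripper opens to 85 mm and grips with 20 to 120 N. Pads are 22 mm wide; open, the fingers measure 114 mm over their backs; the gripper's body (76 mm by 85 mm) begins 54 mm behind the grasp point. The pads swing forward as they close: fully open they stand 13 mm farther back than shut.
Start: joints at [-1.45, 0.377, 0.081, 1.274, 0, 1.46], TCP at [131.543, -559.789, 227.929] pointing down, gripper open.
Joint ranges: [-2.72, 2.72], [-0.84, 1.66], [-1.02, 1.22], [-1.77, 2.12], [-1.37, 1.28], [-3.14, 3.14]. Speed limits (rad/s): [2.57, 2.57, 3.14, 3.14, 3.14, 3.14].

### API

Orientations are given as a rotation vector (axis times angle).
In Python, from cell import r, imaging gives the robot as it stands.
- The arm moves only by the tool move_arm, never from a script. Its argument "deltas" is a list of rows, each a list of 3 entries, a list of its own where there are three numbers: the shift along the world's x, y, z in cm, then the turn about the world's z in rad, then the gripper command: -1 is shut, 1 is fully open, values between are in proportion. In form: [[[x, y, z], roll, grip], ...]. A call has 1 to 12 rows; each row shifts and turns the commanded pose from where the row before left it; what a row does not reach is not made up. A row lasts 1/12 s, in which the tool goes at most 41.7 mm and 7.16 degrees, less where a joint would pass 70% of its speed; a pose out of reach is approached as far as the arm can. A call is refused whole if a number of a shift passes 4.17 or a number of a turn 0.125, either way. A call with a gripper value outside its range is refused whole. The fingers move at their own pace and stop on an object; "squeeze" is the grip in N (left out, the last holds). Time passes only in rows, so rows that do not move let the fingers close. It gives the time, the measured TCP pose, the force and the opening at its end, in the units of the state.
- r.observe(): the state, without advancing time (a new reading comes with each control period).
- imaging.get_image(name): name is "side" or "top"; returns the picture (420x560x3 uint8, red, green, blue); there is no depth.
- imaging.camera_params(name): a dict with "K" (3x3 intrinsics, pixels), "k1" (the pictures are not rectified: a ray, as slopes to the right and down, at radius r is drawn at 1 + k1 r^2 times it, then the intrinsics apply), "R" (3x3) and "t" (3): a world point X has camera coordinates R X + t. Camera axes: x right, y down, z forward; pixel columns grow to the right and rows downward; lengths in mm; the calibration is good to about 2 mm. A picture is of the moment at which its call begins. camera_params takes no time and is no camera call.
- r.job_done(): hands the job in, once; it reports no verdict.
The state is a dict: "clock": time; "q": joint angles; "joint_velocities": joint speeds; "effort": joint torques, N m; "tcp_pos": TCP position; "orientation": TCP orientation; "wrist_force": force on the tool from outside, world axes, zero at the start; "moment": the same for the moment, N m; "finger_gap": finger opening in mm.
Only numpy, scipy, OpenCV 4.12 (cv2) and the standard library are available. Lean on these libraries where they do the work, as an engineer would, in place of code of your own. Each camera call takes 0.05 s, during which the arm holds its last target.

## Working session

There is one attempt and no reset: what is moved stays moved. The work goes in short steps, Python scripts to look and compute and a tool call to move; the robot and the scene stay as the last step left them, time stands still between calls to the robot, and variables do not carry over. Pictures are saved under pics/ and viewed, and the job is handed in when it is done.

Besides the shell and the picture viewer there is one more tool, called after ">>>" in YAML: its name, and indented under it one key for each argument. move_arm: Moves the arm, as the interface text tells. Its arguments: {"type":"object","properties":{"deltas":{"type":"array","items":{"type":"array"}},"squeeze":{"type":"number"}},"required":["deltas"]}

```bash
mkdir -p pics; ls
python3 - <<'E'
from cell import r, imaging
import cv2
for n in("side","top"):
    im=imaging.get_image(n); cv2.imwrite(f"pics/{n}0.png",im[:,:,::-1]); p=imaging.camera_params(n); print(n,p)
print(r.observe())
E
```

```text
pics
side {'K': array([[441.21713584,   0.        , 280.30925776],
       [  0.        , 441.21713584, 205.98426681],
       [  0.        ,   0.        ,   1.        ]]), 'k1': -0.14521729530557892, 'R': array([[ 0.74162349, -0.6707897 , -0.00598135],
       [-0.48176842, -0.52639507, -0.70057649],
       [ 0.46679094,  0.52244561, -0.71355225]]), 't': array([-408.68469684,  295.39819126,  509.83001534])}
top {'K': array([[386.9333008 ,   0.        , 280.92289299],
       [  0.        , 386.9333008 , 207.00949058],
       [  0.        ,   0.        ,   1.        ]]), 'k1': -0.054332036339006996, 'R': array([[ 0.01550048, -0.99892436,  0.0437019 ],
       [-0.99457657, -0.01989915, -0.10208565],
       [ 0.10284547, -0.04188251, -0.99381521]]), 't': array([-22.6548846 , 545.11696579, 647.6288046 ])}
{'clock': 0.1, 'q': array([-1.45030995e+00,  3.78021186e-01,  7.98084298e-02,  1.27442788e+00,
       -1.01572467e-05,  1.46050872e+00]), 'joint_velocities': array([ 1.73202146e-03, -6.87725049e-04,  2.09845988e-03, -2.27902028e-03,
       -1.05502885e-03, -5.68844472e-05]), 'effort': array([ 3.93871087e-04, -4.64695787e+01,  2.70581889e+01,  1.19959109e-02,
       -1.27699141e-04, -6.43426246e-08]), 'tcp_pos': array([ 131.45930013, -559.16974978,  227.05548098]), 'orientation': array([-3.11887004e+00, -3.61482756e-01,  3.07097530e-05]), 'wrist_force': array([ 0.50234541, -0.55875164,  0.44729346]), 'moment': array([ 0.05468463,  0.01436328, -0.00414871]), 'finger_gap': 85.50700634472231}
```

View pics/side0.png

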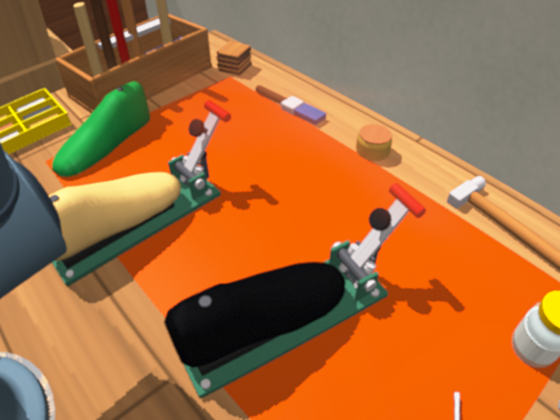

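View pics/top0.png

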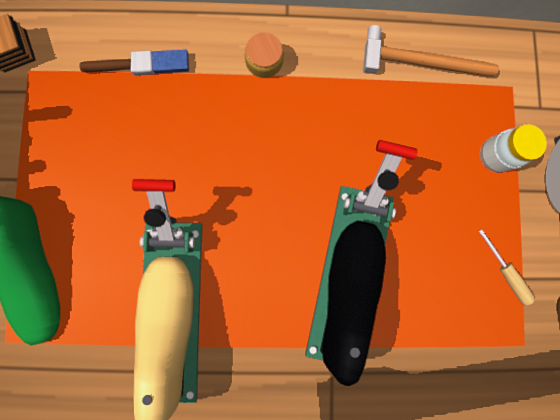

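Side view: the beech stand is at the left, with its handle at about (217,110). The black stand is in the centre, with its handle at about (406,200). Top view: the beech handle is at (153,185) and the black handle at (396,150). Next I measure the handle ends and base plates.

```bash
cat > h.py <<'E'
import numpy as np, cv2
from cell import r, imaging
P={n:imaging.camera_params(n) for n in("side","top")}
def ray(n,uv):
    p=P[n]; d=np.array([p["k1"],0,0,0,0.])
    xy=cv2.undistortPoints(np.array([[uv]],float),p["K"],d)[0,0]
    R=p["R"]; return -R.T@p["t"], R.T@np.array([xy[0],xy[1],1])
def plane(n,uv,z):
    c,v=ray(n,uv); return c+v*(z-c[2])/v[2]
def tri(a,b):
    (c1,v1),(c2,v2)=ray("top",a),ray("side",b)
    s=np.linalg.lstsq(np.c_[v1,-v2],c2-c1,rcond=None)[0]
    p,q=c1+s[0]*v1,c2+s[1]*v2
    return (p+q)/2,np.linalg.norm(p-q)
def reds(im):
    h=cv2.cvtColor(im,cv2.COLOR_RGB2HSV)
    m=(((h[...,0]<4)|(h[...,0]>174))&(h[...,1]>170)&(h[...,2]>90)).astype(np.uint8)
    n,l,s,c=cv2.connectedComponentsWithStats(m)
    o=[]
    for i in range(1,n):
        if s[i,4]>60:
            ys,xs=np.where(l==i); (cx,cy),(w,hh),a=cv2.minAreaRect(np.c_[xs,ys].astype(np.float32))
            b=cv2.boxPoints(((cx,cy),(w,hh),a)); 
            e=[(b[0]+b[1])/2,(b[2]+b[3])/2] if np.linalg.norm(b[0]-b[1])<np.linalg.norm(b[1]-b[2]) else [(b[1]+b[2])/2,(b[3]+b[0])/2]
            e.sort(key=lambda q:q[0]); o.append((s[i,4],np.array([cx,cy]),np.array(e)))
    return o
E
python3 - <<'E'
from h import *
np.set_printoptions(precision=1,suppress=True)
R={}
for n in P:
    im=cv2.imread(f"pics/{n}0.png")[:,:,::-1].copy(); R[n]=reds(im)
    for o in R[n]: print(n,o[0],o[1],o[2].ravel())
    # green plates
    h=cv2.cvtColor(im,cv2.COLOR_RGB2HSV)
    m=((h[...,0]>65)&(h[...,0]<95)&(h[...,1]>80)&(h[...,2]>25)).astype(np.uint8)
    N,l,s,c=cv2.connectedComponentsWithStats(m)
    for i in range(1,N):
        if s[i,4]>150: print(" green",s[i],c[i])
for uv in((153,185),(396,150)): print(plane("top",uv,141))
im=cv2.imread("pics/top0.png"); cv2.imwrite("pics/c1.png",cv2.resize(im[160:420,110:230],None,fx=2.3,fy=2.3,interpolation=2))
im=cv2.imread("pics/side0.png"); cv2.imwrite("pics/c2.png",cv2.resize(im[80:290,40:240],None,fx=2.8,fy=2.8,interpolation=2))
E
```

```text
side 538 [118.2  29.7] [110.5  -0.9 125.8  60.3]
side 116 [215.8 108.7] [206.4 102.4 225.3 115. ]
side 236 [406.2 199. ] [392.5 186.6 420.  211.4]
 green [  54   90   84   85 3240] [ 95.4 135.8]
 green [  52  172  167  113 2704] [141.  230.1]
 green [ 185  242  202  155 4028] [289.9 333.6]
top 438 [396.3 149.2] [376.7 144.3 416.  154.1]
top 447 [152.5 185. ] [132. 185. 173. 185.]
 green [ 306  187   88  173 2438] [339.9 260.5]
 green [   0  197   59  148 6364] [ 25.4 274.9]
 green [ 144  223   57  180 2404] [184.4 296. ]
[562.2 178.  141. ]
[ 623.5 -180.3  141. ]
```

View pics/c1.png

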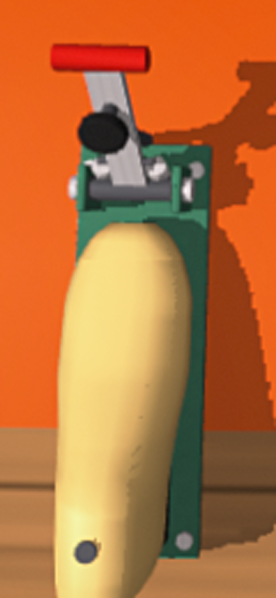

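View pics/c2.png

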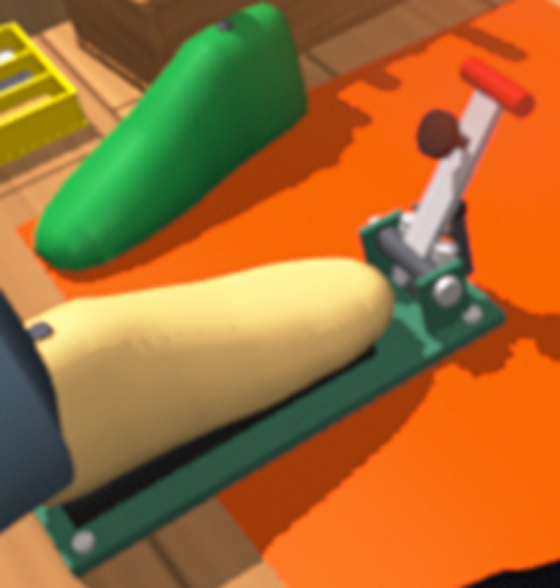

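Run:
```python
from h import *
np.set_printoptions(precision=1,suppress=True)
a=[tri((132,185),(206.4,102.4)),tri((173,185),(225.3,115))]
b=[tri((376.7,144.3),(392.5,186.6)),tri((416,154.1),(420,211.4))]
for x in (a,b):
    d=x[1][0]-x[0][0]; print(x, (x[0][0]+x[1][0])/2, np.linalg.norm(d), np.arctan2(d[1],d[0]))
```

```text
[(array([561.4, 207.3, 143.7]), np.float64(0.6836499552880345)), (array([561.3, 148.4, 145.6]), np.float64(1.790969912598325))] [561.4 177.9 144.6] 58.914074362319525 -1.5728235025918145
[(array([ 631.8, -151.2,  140.3]), np.float64(0.47038207849227903)), (array([ 617. , -209.5,  144.5]), np.float64(0.7860339359115517))] [ 624.4 -180.3  142.4] 60.25682267266029 -1.8192906206412403
```

Beech handle centre is (561, 178, about 142). The handle lies along world y, and its measured length of 59 mm fits the given 60. The expected height is 141 and the two rays cross within 2 mm. The hinge should then be at about x 481, y 178, and the arm closes towards world -x. Now I cross-check the hinge pin and start the transit.

Run:
```python
from h import *
np.set_printoptions(precision=1,suppress=True)
print(plane("top",(110+130/2.3,160+188/2.3),45), plane("top",(110+72/2.3,160+188/2.3),45),plane("top",(110+190/2.3,160+188/2.3),45))
print(plane("side",(40+425/2.8,80+265/2.8),45))
```

```text
[481.4 178.7  45. ] [480.6 220.8  45. ] [482.2 135.1  45. ]
[485.1 164.6  45. ]
```

>>> move_arm:
  deltas:
    - [[0.5, 1, 0], 0.05, -1]
    - [[1, 2, 0], 0.12, -1]
    - [[2, 3, 0], 0.12, -1]
    - [[2, 3, 0], 0.12, -1]
    - [[2, 3, 0], 0.12, -1]
    - [[2, 3, 0], 0.12, -1]
    - [[2, 3, 0], 0.12, -1]
    - [[2, 3, 0], 0.12, -1]
    - [[2, 3, 0], 0.12, -1]
    - [[2, 3, 0], 0.12, -1]
    - [[2, 3, 0], 0.12, -1]
    - [[2, 3, 0], 0.12, -1]

```text
clock: 1.1
tcp_pos: [346.9, -228.0, 227.7]
orientation: [-2.181, -2.26, -0.0]
wrist_force: [0.7, -0.4, 0.4]
finger_gap: -0.2
```

The hinge measures (481, 179), as predicted. Continuing the transit.

>>> move_arm:
  deltas:
    - [[2, 3, 0], 0.12, -1]
    - [[2, 3, 0], 0.12, -1]
    - [[2, 3, 0], 0.12, -1]
    - [[2, 3, 0], 0.12, -1]
    - [[2, 3, 0], 0.12, -1]
    - [[2, 3, 0], 0.12, -1]
    - [[2, 3, 0], 0.12, -1]
    - [[2, 3, 0], 0.12, -1]
    - [[2, 3, 0], 0.12, -1]
    - [[2, 3, 0], 0.12, -1]
    - [[2, 3, 0], 0.12, -1]
    - [[2, 3, 0], 0.12, -1]

```text
clock: 2.1
tcp_pos: [586.9, 131.9, 227.4]
orientation: [-0.148, -3.137, 0.0]
wrist_force: [1.4, -0.7, 0.1]
finger_gap: -0.0
```

>>> move_arm:
  deltas:
    - [[1, 2.5, 0], 0.1, -1]
    - [[0.5, 2.4, 0], 0, -1]
    - [[0, 0, 0], 0, -1]
    - [[0, 0, 0], 0, -1]

```text
clock: 2.43
tcp_pos: [601.2, 180.3, 226.9]
orientation: [0.002, -3.14, 0.001]
wrist_force: [0.3, -0.8, -0.1]
finger_gap: -0.2
```

Run:
```python
from h import *
for n in P: cv2.imwrite(f"pics/{n}1.png",imaging.get_image(n)[:,:,::-1])
o=r.observe(); print(o["tcp_pos"],o["q"],o["orientation"])
```

```text
[601.06703963 178.55714972 227.49610135] [ 1.87837448e-01  4.90404206e-01  2.53780688e-01  1.33537627e+00
 -3.93990766e-04  1.89090845e-01] [-1.96776423e-03 -3.14048355e+00  9.61746880e-04]
```

View pics/side1.png

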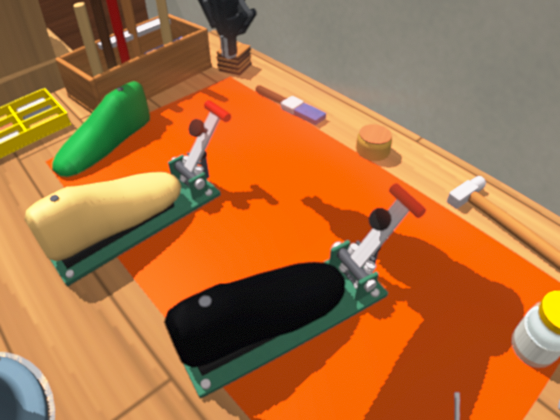

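View pics/top1.png

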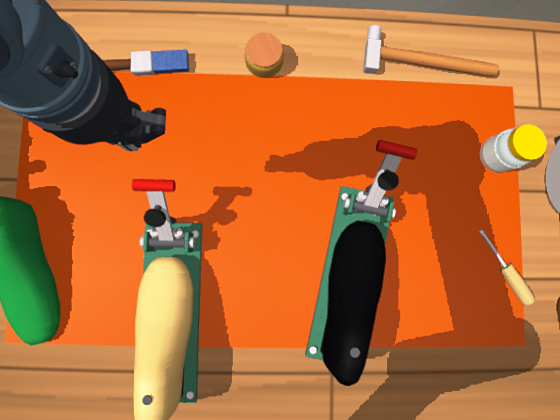

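The gripper is beyond the beech handle. Its fingertips are at about (150,122) in the top view and (232,60) in the side view, and both clamp arms are unmoved. I check the fingertip position before descending.

Run:
```python
from h import *
np.set_printoptions(precision=1,suppress=True)
for z in(227,210):
  for n in P:
    p=P[n]; q=cv2.projectPoints(np.array([[601.,178.5,z]]),cv2.Rodrigues(p["R"])[0],p["t"],p["K"],np.array([p["k1"],0,0,0,0]))[0].ravel(); print(z,n,q)
a=cv2.imread("pics/top1.png")[60:200,90:220]; b=cv2.imread("pics/side1.png")[0:140,170:300]
cv2.imwrite("pics/c3.png",cv2.resize(np.hstack([a,b]),None,fx=3,fy=3,interpolation=2))
```

```text
227 side [229.9  57.8]
227 top [134.7 143.2]
210 side [230.7  66.9]
210 top [139.  146.7]
```

View pics/c3.png

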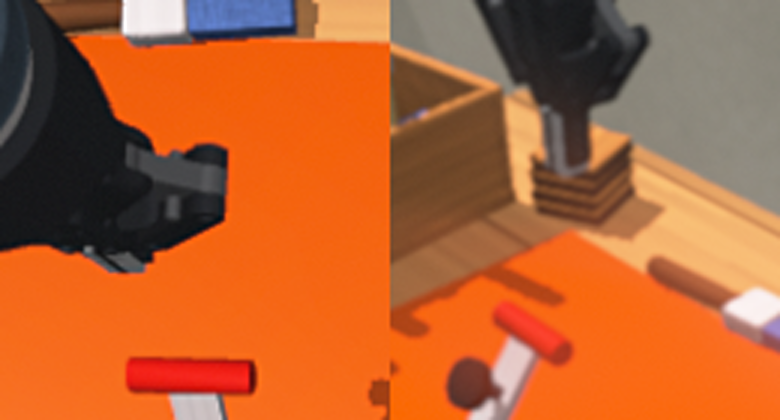

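Run:
```python
from h import *
np.set_printoptions(precision=1,suppress=True)
a=cv2.imread("pics/top1.png")[110:165,100:175]; b=cv2.imread("pics/side1.png")[20:75,195:270]
im=np.hstack([a,b]).astype(float); im=np.clip(im*1.8,0,255).astype(np.uint8)
cv2.imwrite("pics/c4.png",cv2.resize(im,None,fx=5.3,fy=5.3,interpolation=cv2.INTER_NEAREST))
```

```text
(no output)
```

View pics/c4.png

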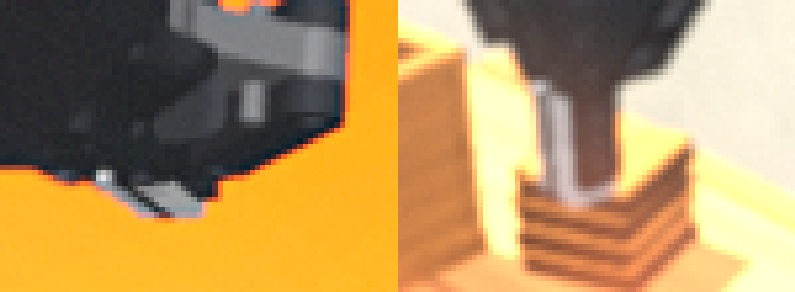

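Run:
```python
from h import *
np.set_printoptions(precision=1,suppress=True)
for s in((226,56),(227,57),(228.5,58.5)): print(tri((131,150.2),s))
print(plane("top",(131,150.2),210),plane("top",(131,150.2),227),plane("top",(131,150.2),240))
```

```text
(array([592. , 179.5, 232.8]), np.float64(3.572295831911977))
(array([593.2, 179.9, 230.4]), np.float64(5.063254739995465))
(array([595.1, 180.6, 226.7]), np.float64(7.317955644448975))
[596.1 188.6 210. ] [592.  182.6 227. ] [588.8 178.  240. ]
```

The fingertip triangulates to z of about 230, while the TCP reading and the given 17 mm predict 210. That doesn't agree. I'll descend behind the handle, clear of it, and check the height against the handle directly.

>>> move_arm:
  deltas:
    - [[0, 0, -1.5], 0, -1]
    - [[0, 0, -2], 0, -1]
    - [[0, 0, -2], 0, -1]
    - [[0, 0, -1.5], 0, -1]
    - [[0, 0, -1], 0, -1]
    - [[0, 0, 0], 0, -1]
    - [[0, 0, 0], 0, -1]

```text
clock: 3.12
tcp_pos: [601.1, 178.3, 148.0]
orientation: [-0.003, -3.141, 0.0]
wrist_force: [0.4, -0.1, -0.2]
finger_gap: 0.2
```

Run:
```python
from h import *
I={}
for n in P: I[n]=imaging.get_image(n)[:,:,::-1]; cv2.imwrite(f"pics/{n}2.png",I[n])
o=r.observe(); print(o["tcp_pos"],o["wrist_force"])
a=I["top"][110:210,90:190]; b=I["side"][40:140,170:270]
im=np.clip(np.hstack([a,b]).astype(float)*1.5,0,255).astype(np.uint8)
cv2.imwrite("pics/c5.png",cv2.resize(im,None,fx=4,fy=4,interpolation=2))
```

```text
[602.31160189 178.93686035 149.32075479] [0.33060443 0.19091755 0.54202838]
```

View pics/c5.png

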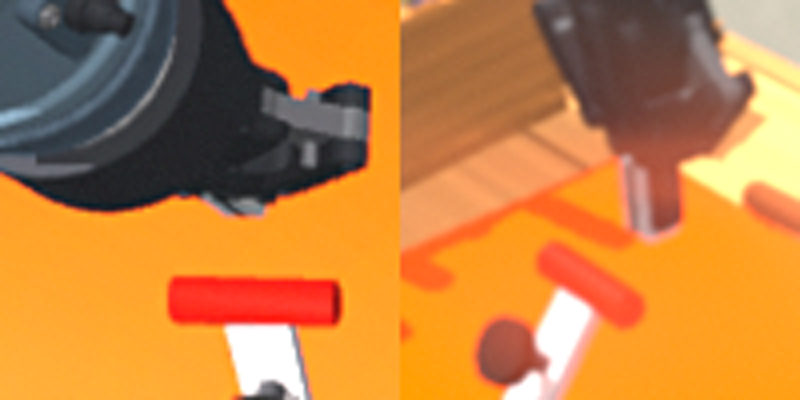

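Run:
```python
from h import *
np.set_printoptions(precision=1,suppress=True)
for s in((229,98),(230.5,99)): print(tri((150.7,163.5),s))
for z in(132,150,160): print(plane("top",(150.7,163.5),z),plane("side",(230,98.7),z))
```

```text
(array([591.8, 179.4, 152.2]), np.float64(0.7957124945810552))
(array([593.4, 179.6, 149.2]), np.float64(3.2560552057340586))
[595.7 185.7 132. ] [610.7 203.4 132. ]
[591.9 180.3 150. ] [594.  179.1 150. ]
[589.8 177.3 160. ] [584.8 165.6 160. ]
```

The tip now triangulates to z of about 151 with the TCP at 149. The fingertip is therefore effectively at TCP height, not 17 mm lower. On the same scale the handle is at about 144, so I go about 18 mm lower and then push to contact.

>>> move_arm:
  deltas:
    - [[0, 0, -1], 0, -1]
    - [[0, 0, -0.9], 0, -1]
    - [[-0.8, 0, 0], 0, -1]
    - [[-0.7, 0, 0], 0, -1]
    - [[-0.6, 0, 0.3], 0, -1]
    - [[-0.6, 0, 0.4], 0, -1]
    - [[-0.6, 0, 0.4], 0, -1]
    - [[0, 0, 0], 0, -1]

```text
clock: 3.88
tcp_pos: [568.3, 179.4, 141.5]
orientation: [0.001, 3.14, 0.001]
wrist_force: [2.3, 0.0, -1.7]
finger_gap: 0.1
```

Run:
```python
from h import *
I={}
for n in P: I[n]=imaging.get_image(n)[:,:,::-1]; cv2.imwrite(f"pics/{n}3.png",I[n])
o=r.observe(); print(o["tcp_pos"],o["wrist_force"])
a=I["top"][110:210,90:190]; b=I["side"][40:140,170:270]
im=np.clip(np.hstack([a,b]).astype(float)*1.5,0,255).astype(np.uint8)
cv2.imwrite("pics/c6.png",cv2.resize(im,None,fx=4,fy=4,interpolation=2))
```

```text
[569.15083309 179.41037462 140.79372231] [ 3.16566816 -0.53624422  0.38835868]
```

View pics/c6.png

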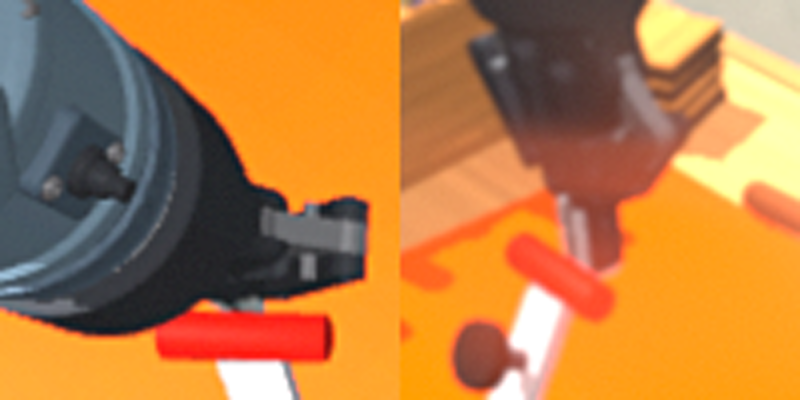

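Contact is made: the closed fingers sit mid-handle, the tip reaches below the handle, and it has begun to lean over at about 3 N. Next I push along the arc past upright.

>>> move_arm:
  deltas:
    - [[-0.8, 0, 0.5], 0, -1]
    - [[-1, 0, 0.4], 0, -1]
    - [[-1, 0, 0.4], 0, -1]
    - [[-1, 0, 0.3], 0, -1]
    - [[-1, 0, 0.2], 0, -1]
    - [[-1, 0, 0.1], 0, -1]
    - [[-1, 0, 0], 0, -1]
    - [[-1, 0, 0], 0, -1]
    - [[-1, 0, 0], 0, -1]

```text
clock: 4.73
tcp_pos: [477.6, 179.0, 157.9]
orientation: [-0.001, -3.138, 0.001]
wrist_force: [-0.7, 0.2, -0.2]
finger_gap: -0.0
```

Run:
```python
from h import *
I={}
for n in P: I[n]=imaging.get_image(n)[:,:,::-1]; cv2.imwrite(f"pics/{n}4.png",I[n])
o=r.observe(); print(o["tcp_pos"],o["wrist_force"])
a=I["top"][130:260,90:220]; b=I["side"][60:190,120:250]
cv2.imwrite("pics/c7.png",cv2.resize(np.hstack([a,b]),None,fx=3,fy=3,interpolation=2))
```

```text
[477.14220682 179.00270989 158.05311315] [-0.98296113 -0.27668496 -1.09579189]
```

View pics/c7.png

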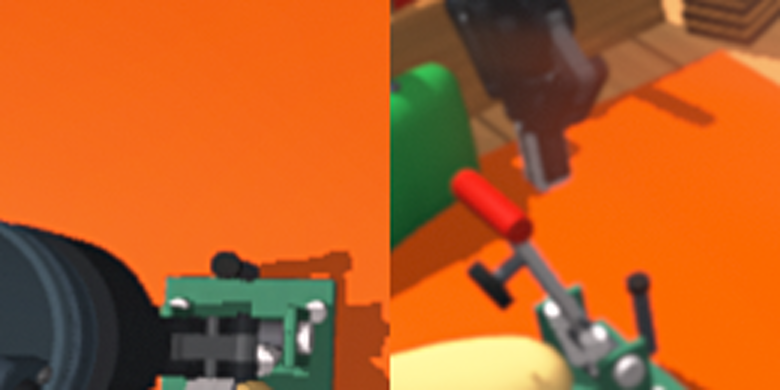

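The arm is past upright and has left the fingers (wrist force about 0), so it is falling shut. I back off while it settles.

>>> move_arm:
  deltas:
    - [[1, 0, 1], 0, -1]
    - [[2, 0, 2], 0, -1]
    - [[2, 0, 2.5], 0, -1]
    - [[2, 0, 2.5], 0, -1]
    - [[2, 0, 1], 0, -1]
    - [[2, 0, 0], 0, -1]
    - [[2, 0, 0], 0, -1]
    - [[0, 0, 0], 0, -1]
    - [[0, 0, 0], 0, -1]
    - [[0, 0, 0], 0, -1]

```text
clock: 5.67
tcp_pos: [609.6, 179.2, 248.2]
orientation: [-0.001, -3.14, 0.0]
wrist_force: [-1.4, -0.0, -0.3]
finger_gap: 0.1
```

Run:
```python
from h import *
np.set_printoptions(precision=1,suppress=True)
I={}
for n in P: I[n]=imaging.get_image(n); cv2.imwrite(f"pics/{n}5.png",I[n][:,:,::-1]); print(n,[(o[0],o[1],o[2].ravel()) for o in reds(I[n])])
o=r.observe(); print(o["clock"],o["tcp_pos"],o["wrist_force"])
```

```text
side [(np.int32(530), array([118. ,  29.7]), array([110.6,  -1.1, 125.3,  60.5], dtype=float32)), (np.int32(269), array([129.3, 163.8]), array([118.3, 152.8, 140.3, 174.8], dtype=float32))]
top [(np.int32(427), array([397. , 149.3]), array([377.9, 144.9, 416.1, 153.8], dtype=float32)), (np.int32(446), array([150.5, 308. ]), array([130., 308., 171., 308.], dtype=float32))]
5.7667 [609.4 179.3 248.8] [ 0.3  0.6 -0.4]
```

View pics/side5.png

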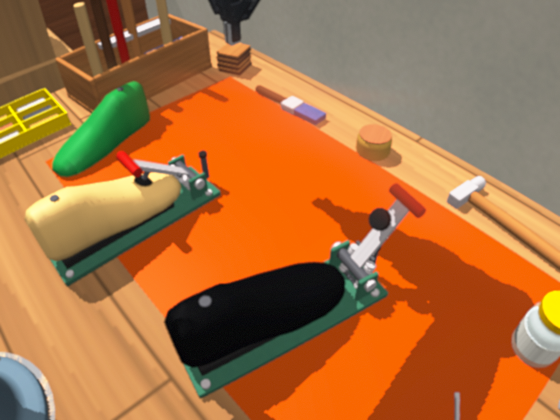

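View pics/top5.png

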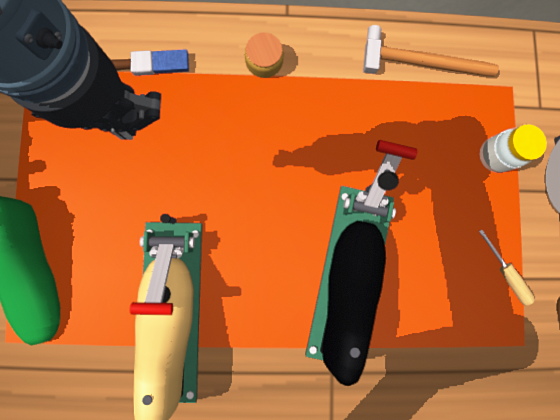

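The arm lies down over the toe, with its handle at (150,308) in the top view, and the black arm still stands open at (397,149). I check the lean angle and that it is steady.

Run:
```python
from h import *
np.set_printoptions(precision=2,suppress=True)
t=[o for o in reds(imaging.get_image("top")) if o[1][1]>200][0][1]
s=[o for o in reds(imaging.get_image("side")) if o[1][1]>100 and o[1][0]<250][0][1]
p,e=tri(t,s); print(t,s,p,e,"expected",481-125*np.sin(.9),45+125*np.cos(.9),"lean",np.arctan2(481-p[0],p[2]-45))
print(tri((397,149.3),(406.2,199)))
```

```text
[150.5 308. ] [129.25 163.75] [384.47 179.   119.97] 1.8856809784301247 expected 383.08413629656457 122.70124603383304 lean 0.9104539591941023
(array([ 624.12, -181.21,  142.53]), np.float64(0.38314914304501035))
```

The lean is 0.91 (closed stop 0.90) and steady. The robot is clear, so I hand in.

Run:
```python
from cell import r
print(r.job_done(), r.observe()["clock"])
```

```text
the job is handed in; nothing more can be done
the job is handed in; nothing more can be done
```

The beech stand's arm is shut: I pushed its red handle over past upright with closed fingers, it snapped down onto the toe, and I backed the gripper well clear. I handed the job in at about 6 s.

- **Beech arm:** the handle triangulates to (384, 179, 120), against about (383, 179, 123) expected at the closed stop. That is a lean of about 0.91 rad against the stop's 0.90, and it was the same in two looks about 0.15 s apart.
- **Black arm:** its handle measures (624, -181, 142), unchanged from before within 1 mm, so it still stands open.
- **Forces:** the wrist force read about 3 N just after the fingers touched the handle. The readings after release were near zero.
- **A check that disagreed:** in the pictures the shut fingertips stood at about TCP height, not 17 mm ahead of it. I set the push height from the pictures instead.

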